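# Pack four components into the storage case in reverse order and put the lid on

### The arm

A 6-joint arm with a two-finger parallel gripper is mounted at the origin on the work surface. World frame = base frame: x ahead of the robot, y to its left, z up, the work surface at z = 0. Lengths are in m, angles in rad, forces in N, time in s.
With the tool pointing down it reaches from about 0.3 to 0.85 m from the base axis. Payload 5.4 kg.
Tool frame: the origin (TCP) lies midway between the tips of the shut fingers; the grasp point (between the pads) lies 19 mm behind it; z points along the fingers, y is the line along which they close (so a half turn about z gives the same grasp; the last joint's range is limited). The gripper opens to 85 mm and grips with 20 to 120 N. Pads are 22 mm wide; open, the fingers measure 114 mm over their backs; the gripper's body (76 mm by 85 mm) begins 54 mm behind the grasp point. The pads swing forward as they close: fully open they stand 13 mm farther back than shut.
Start: joints at [-1.444, 0.158, 1.597, -0, 1.386, -0.21], TCP at [0.19, -0.543, 0.203] pointing down, gripper open.
Joint ranges: [-2.91, 2.91], [-0.94, 2.29], [0.18, 2.7], [-1.29, 4.43], [0.17, 2.64], [-3, 3]. Speed limits (rad/s): [2.57, 2.57, 3.14, 3.14, 3.14, 3.14].

### API

Orientations are given as a unit quaternion [x, y, z, w].
In Python, from cell import bot, viewer, workorder, spotter gives the robot as it stands.
- The arm moves only by the tool carry_out, never from a script. Its argument "rows" is one flat list of numbers, 7 for each row, row after row: the opening, from 0 (shut) to 1 (fully open), then the shift along the world's x, y, z scaled (see below), then the turn, a rotation vector about the world's x, y, z scaled (see below). A call has exactly 8 rows; each row is the pose to reach, as a shift and turn from the pose commanded when the call began, turning the shorter way round; what a row does not reach only later rows make up. The controller multiplies each number of a shift by 500 mm and each number of a turn by 360 degrees. A row lasts 1/12 s, in which the tool goes at most 41.7 mm and 7.16 degrees, less where a joint would pass 70% of its speed; a pose out of reach is approached as far as the arm can. A call with a number of a shift or a turn outside -1 to 1 is refused whole. A call with a gripper value outside its range is refused whole. The fingers move at their own pace and stop on an object; "grip_force" is the grip in N (left out, the last holds). Time passes only in rows, so rows that repeat a pose let the fingers close, or fill a call up. It gives the time, the measured TCP pose, the force, the opening and the grip force at its end, in the units of the state.
- bot.get_state(): the state, without advancing time (a new reading comes with each control period).
- viewer.grab_frame(name): name is "scene" or "top" or "wrist"; returns a dict with "image" (384x512x3 uint8, red, green, blue), "fx", "fy", "cx", "cy" (pixels), "distortion" ([k1, k2, p1, p2, k3] as OpenCV has them; the pictures are not rectified), "T" (4x4, takes a point from camera to world coordinates); the wrist camera has in their place "hand_eye" (4x4, takes a point from camera to tool coordinates, whose origin is the TCP and whose axes are the flange's). Camera axes: x right, y up, looking along -z (the intrinsics and any distortion apply to the point x, -y, -z); pixel columns grow to the right and rows downward; lengths in m; the calibration is good to about 2 mm. A picture is of the moment at which its call begins: read the wrist's pose just before it. There is no depth.
- workorder.job_done(): hands the job in; it is judged then, once.
Trained networks look in a picture, given as the dict that the camera call returned (one of the last four; its "shot" number tells which), for a name from the list of things; names that differ only in an ending like _2 or _b are one class to them, and where a whole thing is asked for, a point or a joint stands for the part that bears it (a point fixed in the world has none). Each returns a list of dicts, best first, with "p" (0 to 1); they miss things now and then, are a little off and sometimes report something else, mostly with a low value. They report only what shows in the picture. A call takes as long as a camera call. They do not tell look-alikes from the thing itself.
- spotter.spot_in(picture, target): "extent" ([left, top, right, bottom] in pixels, round what is visible of it).
- spotter.outline_of(picture, target): "region" (384x512 bool, what is visible of it) and "extent" ([left, top, right, bottom] in pixels, round what is visible of it).
The state is a dict: "clock": time; "joint_pos": joint angles; "dq": joint speeds; "tau": joint torques, N m; "tool_pos": TCP position; "tool_rot": TCP orientation; "ft_force": force on the tool from outside, world axes, zero at the start; "wrist_torque": the same for the moment, N m; "width": finger opening in m; "finger_force": force on a finger pad.
Only numpy, scipy, OpenCV 4.12 (cv2) and the standard library are available. Lean on these libraries where they do the work, as an engineer would, in place of code of your own. Each camera call takes 0.05 s, during which the arm holds its last target. There are 200 camera calls.

### The job

Move the four components from the row of black nests into the four cells of the white case, one in each cell, upright and in reverse order: the one nearest the robot goes into the cell farthest from the robot, the next into the next cell, and the farthest into the nearest cell. Then lay the lid flat, handle up and squarely on the case, so that it covers all the cells. Set everything down rather than dropping it, and leave it all released.

Things in the scene. Friction and masses are not known exactly. Their poses are not given: they have to be found in the camera images.
- heatsink: Aluminium finned heat sink, a block 34 (x) x 36 (y) x 28 (z) mm with six upright fins, about 70 g. Stands upright in its nest at the start, turned up to 0.12 rad to it. Origin: centre of the underside; z up; grip it across its y.
- transformer: Small transformer: dark steel core 38 (x) x 24 (y) x 32 (z) mm, copper winding 24 (x) x 36 (y) mm bulging out of its two y sides from 5 to 27 mm height, about 130 g. Stands upright in its nest at the start, turned up to 0.12 rad to it. Origin: centre of the underside; z up; grip it across its y.
- relay: Relay: white block 30 (x) x 24 (y) x 34 (z) mm with a black foot plate, about 50 g. Stands upright in its nest at the start, turned up to 0.12 rad to it. Origin: centre of the underside; z up; grip it across its y.
- capacitor: Can capacitor: upright aluminium cylinder, 30 mm diameter, 34 mm high, dark disc on top, about 50 g. Stands upright in its nest at the start, turned up to 0.12 rad to it. Origin: centre of the underside; z up; grip it across its y.
- nest_a: Fixed black rubber nest holding the heatsink at the start: pad 56 (x) x 70 (y) x 6 mm, a rib 4 mm thick and 16 mm high along both x ends (48 mm between). Four equal nests in a row along their common x (away from the robot, turned up to 0.25 rad), 64 mm pitch, shuffled, on a plywood board 12 mm thick. Origin: centre of underside, 12 mm above the desk; z up.
- nest_b: Fixed black rubber nest holding the transformer at the start: pad 56 (x) x 70 (y) x 6 mm, a rib 4 mm thick and 16 mm high along both x ends (48 mm between). Four equal nests in a row along their common x (away from the robot, turned up to 0.25 rad), 64 mm pitch, shuffled, on a plywood board 12 mm thick. Origin: centre of underside, 12 mm above the desk; z up.
- nest_c: Fixed black rubber nest holding the relay at the start: pad 56 (x) x 70 (y) x 6 mm, a rib 4 mm thick and 16 mm high along both x ends (48 mm between). Four equal nests in a row along their common x (away from the robot, turned up to 0.25 rad), 64 mm pitch, shuffled, on a plywood board 12 mm thick. Origin: centre of underside, 12 mm above the desk; z up.
- nest_d: Fixed black rubber nest holding the capacitor at the start: pad 56 (x) x 70 (y) x 6 mm, a rib 4 mm thick and 16 mm high along both x ends (48 mm between). Four equal nests in a row along their common x (away from the robot, turned up to 0.25 rad), 64 mm pitch, shuffled, on a plywood board 12 mm thick. Origin: centre of underside, 12 mm above the desk; z up.
- case: White open case, fixed: 260 (x) x 124 (y) x 44 mm high, walls and floor 4 mm. Three dividers (4 mm thick, tops 24 mm above the desk) make four cells in a row along x, each 60 (x) x 116 (y) mm, centred at x = -96, -32, 32, 96 mm, y = 0. Origin: centre of underside, on the desk; x away from the robot (turned up to 0.25 rad), z up. Case and nest board may swap sides of the desk.
- lid: Loose flat white lid of the case, a plate 284 (x) x 148 (y) x 5 (z) mm without a lip, about 160 g, lying on the desk between board and case. Grey bar handle on its middle, 70 mm along x, 16 mm wide (y), standing from 5 to 35 mm above the underside. Origin: centre of the underside; z up.
There are look-alikes about, which are no part of the job. Leave any pink look-alike of the transformer alone. What is shaped like the capacitor but blue is not meant.

How it is judged:
By the outcome, as a careful person would: the job done as asked, in the order asked, and still so for the second after the job is handed in, with the robot touching nothing.
It also fails if it takes over 128 s, if anything falls off the work surface, if the arm or the gripper's body presses on something with over 40 N, if the wrist force passes 120 N, or if a joint passes its speed limit or range.

## Working session

There is one attempt and no reset: what is moved stays moved. The work goes in short steps, Python scripts to look and compute and a tool call to move; the robot and the scene stay as the last step left them, time stands still between calls to the robot, and variables do not carry over. Pictures are saved under pics/ and viewed, at most 14 in all, crops included, and the job is handed in when it is done.

Besides the shell and the picture viewer there is one more tool, called after ">>>" as name(argument=value, ...) on one line, values as JSON. carry_out: Moves the arm, as the interface text tells. Its arguments: {"type":"object","properties":{"rows":{"type":"array","items":{"type":"number","minimum":-1,"maximum":1}},"grip_force":{"type":"number"}},"required":["rows"]}

```bash
ls; mkdir -p pics
python3 - <<'E'
from cell import bot, viewer
import cv2, numpy as np
s=bot.get_state(); print(s)
for n in ["scene","top"]:
    f=viewer.grab_frame(n); cv2.imwrite(f"pics/{n}0.png",cv2.resize(f["image"][:,:,::-1],(800,600),interpolation=cv2.INTER_CUBIC))
    print({k:v for k,v in f.items() if k!="image"})
E
```

```text
pics
{'clock': 0.0, 'joint_pos': array([-1.44406400e+00,  1.59079778e-01,  1.59825941e+00, -2.13753652e-06,
        1.38618550e+00, -2.10087162e-01]), 'dq': array([-7.62089365e-04, -2.94701339e-05,  1.63861671e-03,  2.71135836e-03,
        6.13183477e-04, -8.68430887e-04]), 'tau': array([-1.67083188e-03, -3.96002126e+01, -3.31428373e+01, -4.46362155e-04,
        8.49595119e-03,  2.94275154e-06]), 'tool_pos': array([ 0.18993076, -0.54202418,  0.20208608]), 'tool_rot': array([ 9.85852071e-01,  1.67614920e-01,  3.91997859e-05, -9.65218340e-04]), 'ft_force': array([ 0.34877303, -0.17691252,  1.19346818]), 'wrist_torque': array([ 0.00824943,  0.03201039, -0.02351045]), 'finger_force': 0.0, 'width': 0.08541787944337496}
{'fx': 374.6027173146385, 'fy': 374.6027173146385, 'cx': 264.67553900239125, 'cy': 193.4360301921993, 'distortion': array([-0.0904665,  0.       ,  0.       ,  0.       ,  0.       ]), 'T': array([[ 0.00164565, -0.60486541,  0.79632602,  1.08611803],
       [ 0.99997895,  0.00599286,  0.00248549, -0.04208239],
       [-0.00627565,  0.79630517,  0.60486254,  0.50978186],
       [ 0.        ,  0.        ,  0.        ,  1.        ]]), 'shot': 1}
{'fx': 370.5616827136315, 'fy': 370.5616827136315, 'cx': 250.7592975761677, 'cy': 190.30256595626582, 'distortion': array([-0.11120025,  0.        ,  0.        ,  0.        ,  0.        ]), 'T': array([[ 0.00771316,  0.99102988, -0.13341769,  0.34791113],
       [-0.99985216,  0.00559287, -0.0162596 , -0.03383647],
       [-0.01536756,  0.13352338,  0.99092651,  0.91737094],
       [ 0.        ,  0.        ,  0.        ,  1.        ]]), 'shot': 2}
```

View pics/scene0.png

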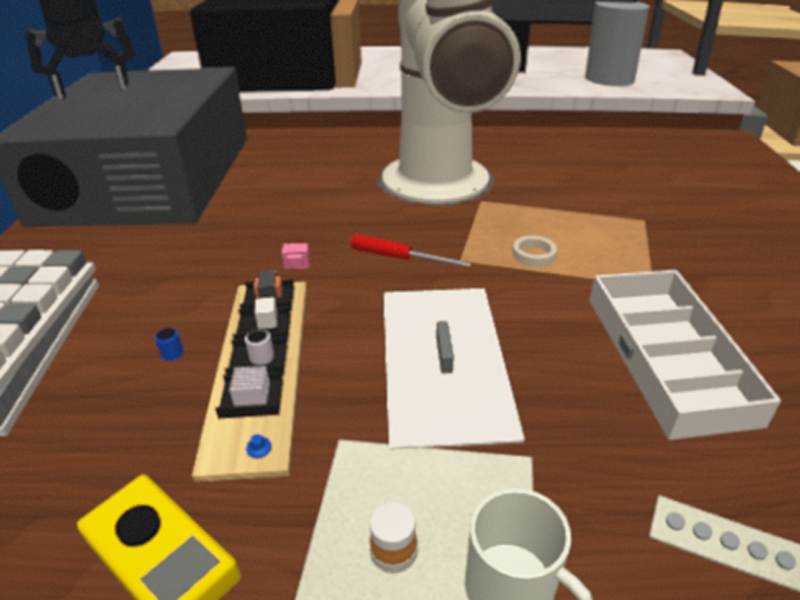

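View pics/top0.png

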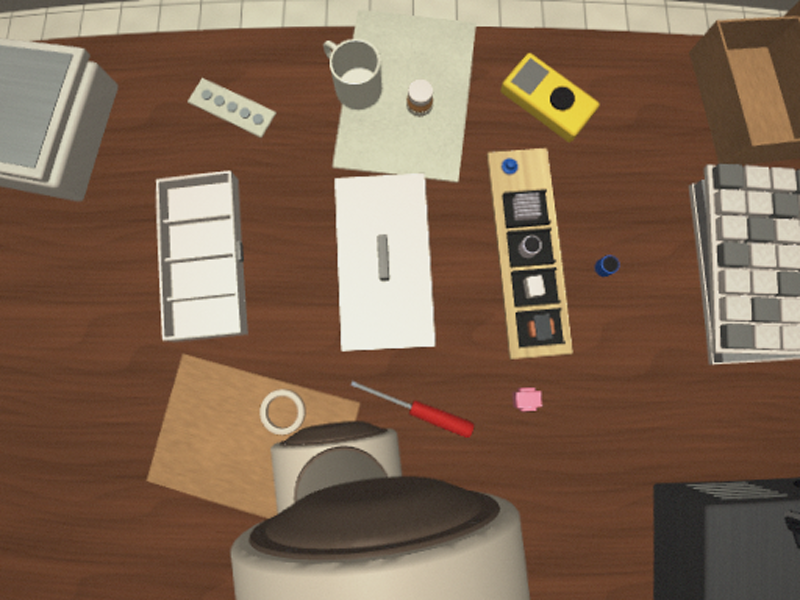

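The row from nearest to farthest is transformer (dark core with copper, 800x600 pixel 541,327), relay (535,286), capacitor (531,245) and heatsink (527,207). The look-alikes are the pink block (529,400) and the blue can (607,265). The case is on the left (200,255) and the lid in the middle (384,258).

Next I'll get the masks and fit the poses in both views.

```bash
cat > h.py <<'E'
import numpy as np, cv2
from scipy.optimize import minimize
def proj(f,P,T=None):
    T=f["T"] if T is None else T
    c=(np.asarray(P)-T[:3,3])@T[:3,:3]
    K=np.array([[f["fx"],0,f["cx"]],[0,f["fy"],f["cy"]],[0,0,1.]])
    return cv2.projectPoints(np.ascontiguousarray(c*[1,-1,-1]),np.zeros(3),np.zeros(3),K,np.asarray(f["distortion"]))[0][:,0]
def box(x,y,z0,z1,cx=0,cy=0): return np.array([[cx+a*x/2,cy+b*y/2,z] for a in(-1,1) for b in(-1,1) for z in(z0,z1)])
t=np.linspace(0,2*np.pi,40); cyl=np.vstack([np.c_[.015*np.cos(t),.015*np.sin(t),0*t+z] for z in(0,.034)])
M={"heatsink":[box(.034,.036,0,.028)],"transformer":[box(.038,.024,0,.032),box(.024,.036,.005,.027)],"relay":[box(.030,.024,0,.034)],
"capacitor":[cyl],"case":[box(.260,.124,0,.044)],"lid":[box(.284,.148,0,.005),box(.07,.016,.005,.035)]}
def place(P,x,y,a,z0):
    c,s=np.cos(a),np.sin(a); return P@np.array([[c,s,0],[-s,c,0],[0,0,1]])+[x,y,z0]
S=8
def sil(f,name,p,z0,T=None):
    m=np.zeros((384,512),np.uint8)
    for P in M[name]:
        h=cv2.convexHull(proj(f,place(P,*p,z0),T).astype(np.float32))
        k=np.zeros_like(m); cv2.fillConvexPoly(k,np.round(h*256).astype(np.int32),255,cv2.LINE_AA,8); m=np.maximum(m,k)
    return m/255.
def fit(name,views,p0,z0):  # views: list of (frame, mask, T)
    def cost(q):
        p=[q[0]/1000,q[1]/1000,q[2]/100]
        return sum(np.abs(sil(f,name,p,z0,T)-m).sum()/m.sum() for f,m,T in views)
    q=np.array([p0[0]*1000,p0[1]*1000,p0[2]*100])
    for s in (15,4): 
        r=minimize(cost,q,method="Nelder-Mead",options=dict(initial_simplex=np.vstack([q]+[q+s*e for e in np.eye(3)]),xatol=.05,fatol=1e-4)); q=r.x
    return [q[0]/1000,q[1]/1000,q[2]/100],r.fun
def ground(f,uv,z,T=None):
    T=f["T"] if T is None else T
    K=np.array([[f["fx"],0,f["cx"]],[0,f["fy"],f["cy"]],[0,0,1.]])
    n=cv2.undistortPoints(np.array([[uv]],float),K,np.asarray(f["distortion"]))[0,0]
    d=T[:3,:3]@[n[0],-n[1],-1]; return T[:3,3]+d*(z-T[2,3])/d[2]
E
python3 - <<'E'
from h import *; from cell import viewer, spotter
fs=[viewer.grab_frame("top"),viewer.grab_frame("scene")]
Z={"heatsink":.018,"transformer":.018,"relay":.018,"capacitor":.018,"case":0,"lid":0}
px={"heatsink":(337,132),"transformer":(346,209),"relay":(342,183),"capacitor":(340,157),"case":(128,163),"lid":(246,167)}
for n,z in Z.items():
    v=[]
    for f in fs:
        r=spotter.outline_of(f,n); print(n,f["shot"],[(round(x["p"],2),list(np.round(x["extent"])),int(x["region"].sum())) for x in r][:4])
        p=ground(f if f is fs[0] else fs[0],px[n],z+.03)
        for x in r:
            u=proj(f,[p[:3]])[0]; e=x["extent"]
            if e[0]-4<u[0]<e[2]+4 and e[1]-4<u[1]<e[3]+4: v.append((f,x["region"].astype(float),None)); break
    p=ground(fs[0],px[n],z+.03)
    for vv in [v]+[[a] for a in v]: 
        if vv: q,c=fit(n,vv,[p[0],p[1],0.05],z); print("  ",len(vv),np.round(q,4),round(c,3))
E
```

```text
heatsink 3 [(0.59, [np.float64(331.0), np.float64(124.0), np.float64(348.0), np.float64(142.0)], 242)]
heatsink 4 [(0.17, [np.float64(163.0), np.float64(191.0), np.float64(178.0), np.float64(212.0)], 277)]
   1 [ 0.6146 -0.2301  0.1053] 0.304
   1 [ 0.6146 -0.2301  0.1053] 0.304
transformer 3 [(0.63, [np.float64(338.0), np.float64(197.0), np.float64(351.0), np.float64(219.0)], 228), (0.57, [np.float64(328.0), np.float64(248.0), np.float64(349.0), np.float64(264.0)], 185)]
transformer 4 [(0.81, [np.float64(179.0), np.float64(157.0), np.float64(199.0), np.float64(174.0)], 256), (0.67, [np.float64(164.0), np.float64(170.0), np.float64(183.0), np.float64(193.0)], 293)]
   2 [ 0.4208 -0.2483  0.2688] 0.613
   1 [ 0.4215 -0.2472  0.375 ] 0.302
   1 [ 0.4147 -0.25    0.2811] 0.295
relay 3 [(0.7, [np.float64(329.0), np.float64(177.0), np.float64(351.0), np.float64(190.0)], 165)]
relay 4 [(0.68, [np.float64(160.0), np.float64(190.0), np.float64(178.0), np.float64(211.0)], 253)]
   2 [ 0.4842 -0.2383  0.3193] 0.556
   1 [ 0.4841 -0.2378  0.4042] 0.289
   1 [ 0.4859 -0.2378  0.2966] 0.262
capac
[... 371 characters left out ...]
5.0)], 336), (0.58, [np.float64(100.0), np.float64(212.0), np.float64(116.0), np.float64(234.0)], 280)]
   2 [ 0.5487 -0.2354  0.0194] 0.558
   1 [ 0.5471 -0.2346  0.1002] 0.388
   1 [ 0.5485 -0.235   0.1615] 0.155
case 3 []
case 4 [(0.7, [np.float64(378.0), np.float64(173.0), np.float64(496.0), np.float64(284.0)], 7670)]
   1 [0.5331 0.2872 0.1085] 0.037
   1 [0.5331 0.2872 0.1085] 0.037
lid 3 [(0.89, [np.float64(216.0), np.float64(107.0), np.float64(278.0), np.float64(226.0)], 6671)]
lid 4 [(0.65, [np.float64(246.0), np.float64(185.0), np.float64(338.0), np.float64(284.0)], 7566)]
   2 [ 0.5326 -0.0052  0.0592] 0.071
   1 [ 0.5331 -0.004   0.0651] 0.025
   1 [ 0.5309 -0.0062  0.059 ] 0.036
```

>>> carry_out(rows=[1, 0.32, 0.3, 0.3, 0, 0, -0.02, 1, 0.32, 0.3, 0.3, 0, 0, -0.02, 1, 0.32, 0.3, 0.3, 0, 0, -0.02, 1, 0.32, 0.3, 0.3, 0, 0, -0.02, 1, 0.32, 0.3, 0.3, 0, 0, -0.02, 1, 0.32, 0.3, 0.3, 0, 0, -0.02, 1, 0.32, 0.3, 0.3, 0, 0, -0.02, 1, 0.32, 0.3, 0.3, 0, 0, -0.02], grip_force=40)

```text
clock: 1.47
tool_pos: [0.3524, -0.3919, 0.3566]
tool_rot: [0.994, 0.107, 0.001, 0.003]
ft_force: [0.4, -0.2, 0.8]
width: 0.0851
finger_force: 0.0
```

>>> carry_out(rows=[1, 0.32, 0.3, 0, 0, 0, -0.02, 1, 0.32, 0.3, 0, 0, 0, -0.02, 1, 0.32, 0.3, 0, 0, 0, -0.02, 1, 0.32, 0.3, 0, 0, 0, -0.02, 1, 0.32, 0.3, 0, 0, 0, -0.02, 1, 0.32, 0.3, 0, 0, 0, -0.02, 1, 0.32, 0.3, 0, 0, 0, -0.02, 1, 0.32, 0.3, 0, 0, 0, -0.02])

```text
clock: 2.13
tool_pos: [0.5095, -0.2432, 0.3514]
tool_rot: [0.999, 0.043, -0.001, -0.0]
ft_force: [-0.0, 0.2, 0.0]
width: 0.0858
finger_force: 0.0
```

Run:
```python
from cell import bot, viewer
import cv2, numpy as np
s=bot.get_state(); print(s["clock"],s["tool_pos"],s["tool_rot"],s["joint_pos"])
f=viewer.grab_frame("wrist"); cv2.imwrite("pics/w1.png",cv2.resize(f["image"][:,:,::-1],(800,600),interpolation=cv2.INTER_CUBIC))
print({k:v for k,v in f.items() if k!="image"})
```

```text
2.1333 [ 0.50945689 -0.24315811  0.35141789] [ 9.99074792e-01  4.29842775e-02 -1.31090313e-03 -4.39153066e-04] [-6.58723029e-01  8.11660236e-02  1.39303713e+00 -1.02671368e-03
  1.66995878e+00  8.25977833e-01]
{'fx': 265.2409275757001, 'fy': 265.2409275757001, 'cx': 254.65032217151327, 'cy': 190.28569841874466, 'distortion': array([-0.0307552,  0.       ,  0.       ,  0.       ,  0.       ]), 'hand_eye': array([[ 5.41365871e-04,  9.64414149e-01,  2.64395642e-01,
         6.74406631e-02],
       [ 9.99997891e-01,  1.75400984e-06, -2.05395337e-03,
         1.01226620e-03],
       [-1.98132545e-03,  2.64396197e-01, -9.64412114e-01,
        -1.71316341e-01],
       [ 0.00000000e+00,  0.00000000e+00,  0.00000000e+00,
         1.00000000e+00]]), 'shot': 5}
```

View pics/w1.png

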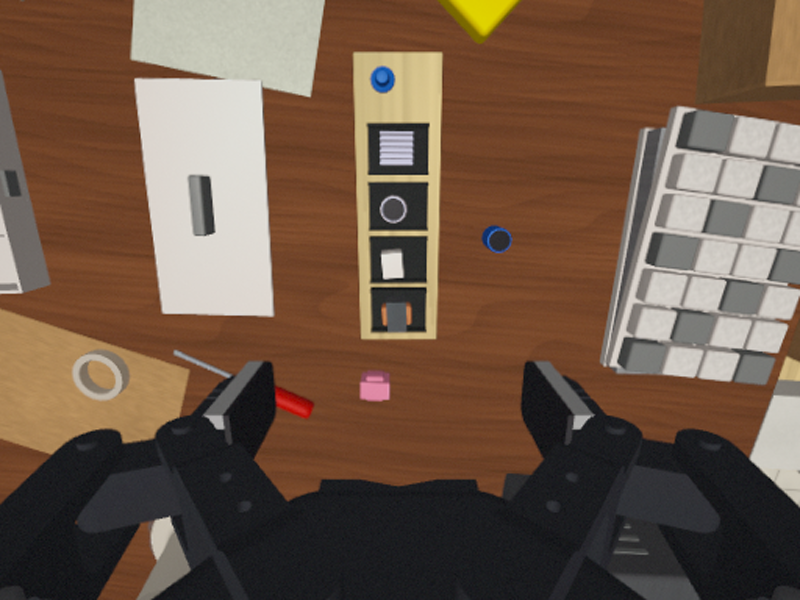

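The wrist view shows the row vertical at column ~395: transformer (397,317), relay (392,264), capacitor (393,209), heatsink (397,147). The pink block is at (374,387) and the blue can at (497,239). I'll go lower for a finer view.

>>> carry_out(rows=[1, -0.3, 0, -0.42, 0, 0, 0, 1, -0.3, 0, -0.42, 0, 0, 0, 1, -0.3, 0, -0.42, 0, 0, 0, 1, -0.3, 0, -0.42, 0, 0, 0, 1, -0.3, 0, -0.42, 0, 0, 0, 1, -0.3, 0, -0.42, 0, 0, 0, 1, -0.3, 0, -0.42, 0, 0, 0, 1, -0.3, 0, -0.42, 0, 0, 0])

```text
clock: 2.85
tool_pos: [0.3563, -0.2417, 0.1399]
tool_rot: [0.999, 0.041, -0.002, -0.003]
ft_force: [0.1, -0.1, 1.6]
width: 0.0856
finger_force: 0.0
```

```bash
cat >> h.py <<'E'
from scipy.spatial.transform import Rotation as Rot
def wrist():
    from cell import bot, viewer
    s=bot.get_state(); f=viewer.grab_frame("wrist")
    W=np.eye(4); W[:3,:3]=Rot.from_quat(s["tool_rot"]).as_matrix(); W[:3,3]=s["tool_pos"]
    f["Tw"]=W@f["hand_eye"]; return s,f
E
python3 - <<'E'
from h import *; from cell import spotter
s,f=wrist(); print(s["clock"],s["tool_pos"],s["tool_rot"])
cv2.imwrite("pics/w2.png",cv2.resize(f["image"][:,:,::-1],(800,600),interpolation=cv2.INTER_CUBIC))
G={"transformer":(.421,-.248),"relay":(.484,-.238),"capacitor":(.548,-.235),"heatsink":(.6146,-.230)}
for n,(x,y) in G.items():
    u=proj(f,[[x,y,.035]],f["Tw"])[0]
    for r in spotter.outline_of(f,n):
        e=r["extent"]
        if e[0]-6<u[0]<e[2]+6 and e[1]-6<u[1]<e[3]+6:
            q,c=fit(n,[(f,r["region"].astype(float),f["Tw"])],[x,y,.1],.018); print(n,u,np.round(e),round(r["p"],2),np.round(q,4),round(c,3))
E
```

```text
2.85 [ 0.35634513 -0.24170099  0.13988854] [ 0.99916976  0.04060172 -0.00221237 -0.00252992]
transformer [265.07904049 120.89372142] [249. 103. 288. 141.] 0.55 [ 0.4223 -0.2493  0.1402] 0.104
relay [260.6451912   52.12566965] [248.  26. 276.  72.] 0.56 [ 0.4845 -0.239   0.1664] 0.112
```

View pics/w2.png

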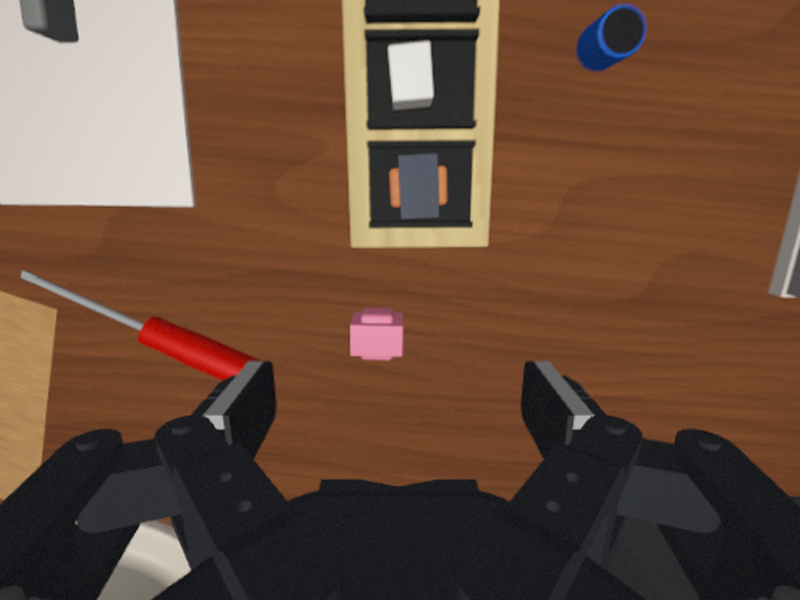

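The enlarged view confirms the transformer: dark core with copper sides, in its nest at (418,186). The pink copy at (377,335) stays out of it, and the relay is at (411,75). Next I'll look at the far two and at the case.

>>> carry_out(rows=[1, 0.26, 0, 0, 0, 0, 0, 1, 0.26, 0, 0, 0, 0, 0, 1, 0.26, 0, 0, 0, 0, 0, 1, 0.26, 0, 0, 0, 0, 0, 1, 0.26, 0, 0, 0, 0, 0, 1, 0.26, 0, 0, 0, 0, 0, 1, 0.26, 0, 0, 0, 0, 0, 1, 0.26, 0, 0, 0, 0, 0])

```text
clock: 3.77
tool_pos: [0.4894, -0.243, 0.1438]
tool_rot: [0.999, 0.042, 0.0, 0.0]
ft_force: [0.1, 0.1, -0.4]
width: 0.0853
finger_force: 0.0
```

Run:
```python
from h import *; from cell import spotter
s,f=wrist(); print(s["clock"],s["tool_pos"],s["tool_rot"])
cv2.imwrite("pics/w3.png",cv2.resize(f["image"][:,:,::-1],(800,600),interpolation=cv2.INTER_CUBIC))
G={"capacitor":(.548,-.235),"heatsink":(.6146,-.230)}
for n,(x,y) in G.items():
    u=proj(f,[[x,y,.035]],f["Tw"])[0]
    for r in spotter.outline_of(f,n):
        e=r["extent"]
        if e[0]-6<u[0]<e[2]+6 and e[1]-6<u[1]<e[3]+6:
            q,c=fit(n,[(f,r["region"].astype(float),f["Tw"])],[x,y,.1],.018); print(n,u,np.round(e),round(r["p"],2),np.round(q,4),round(c,3))
```

```text
3.7667 [ 0.48940411 -0.2429824   0.14378488] [9.99102131e-01 4.23641137e-02 2.72806249e-04 3.74497412e-04]
capacitor [250.13131708 126.20414803] [232. 110. 265. 143.] 0.82 [ 0.5488 -0.2349  0.137 ] 0.135
heatsink [250.5639408   55.67284694] [235.  37. 271.  79.] 0.73 [ 0.614  -0.233   0.1054] 0.106
```

View pics/w3.png

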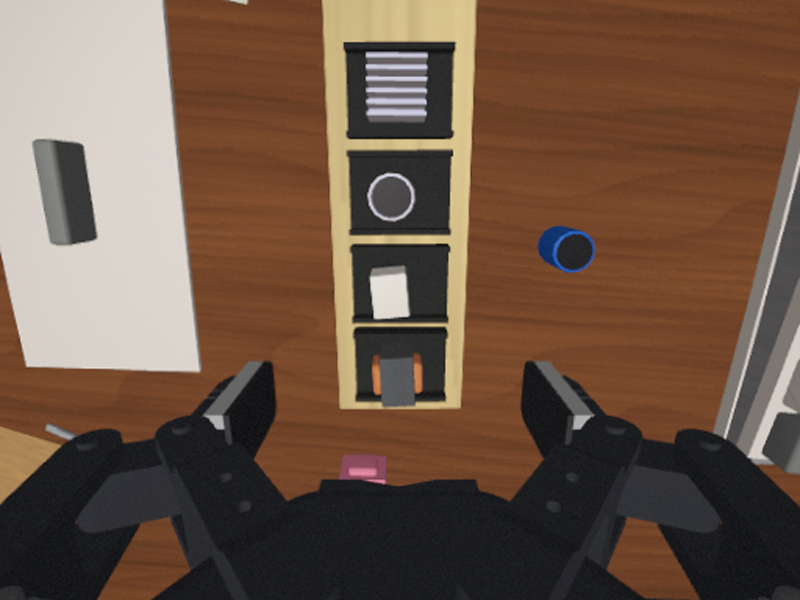

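The capacitor at (391,197) has an aluminium rim and dark top in its nest, so it's the one meant; the blue can at (568,249) isn't. The heatsink is at (397,87). I'll grip the transformer.

>>> carry_out(rows=[1, -0.136, -0.012, 0, 0, 0, 0.009, 1, -0.136, -0.012, -0.05, 0, 0, 0.009, 1, -0.136, -0.012, -0.1, 0, 0, 0.009, 1, -0.136, -0.012, -0.17, 0, 0, 0.009, 1, -0.136, -0.012, -0.22, 0, 0, 0.009, 1, -0.136, -0.012, -0.246, 0, 0, 0.009, 1, -0.136, -0.012, -0.246, 0, 0, 0.009, 1, -0.136, -0.012, -0.246, 0, 0, 0.009], grip_force=50)

```text
clock: 4.58
tool_pos: [0.4215, -0.2485, 0.0201]
tool_rot: [0.997, 0.071, -0.0, -0.0]
ft_force: [-0.6, -0.0, 1.1]
width: 0.0854
finger_force: 0.0
```

>>> carry_out(rows=[0, 0, 0, 0, 0, 0, 0, 0, 0, 0, 0, 0, 0, 0, 0, 0, 0, 0, 0, 0, 0, 0, 0, 0, 0, 0, 0, 0, 0, 0, 0, 0, 0, 0, 0, 0, 0, 0, 0, 0, 0, 0, 0, 0, 0, 0, 0, 0, 0, 0, 0, 0, 0, 0, 0, 0])

```text
clock: 5.25
tool_pos: [0.4224, -0.2488, 0.0209]
tool_rot: [0.997, 0.071, 0.0, 0.0]
ft_force: [-0.7, 1.3, 6.2]
width: 0.0203
finger_force: 48.7
```

Run:
```python
from h import *
s,f=wrist(); print(s["clock"],s["tool_pos"],s["ft_force"],s["width"],s["finger_force"])
a=f["image"][120:384,128:384]; b=cv2.resize(a,(516,532),interpolation=cv2.INTER_CUBIC)
cv2.imwrite("pics/w4.png",b[:,:,::-1])
```

```text
5.25 [ 0.42236689 -0.24878584  0.02090728] [-0.65911327  1.25258226  6.18078688] 0.020275349271445725 48.71725810691714
```

View pics/w4.png

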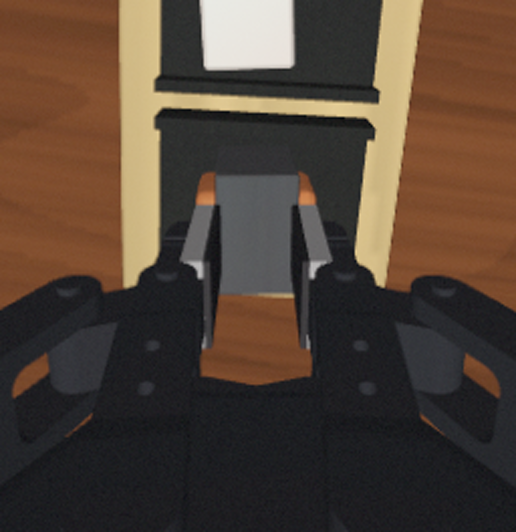

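>>> carry_out(rows=[0, 0, 0, 0.02, 0, 0, 0, 0, 0, 0, 0.05, 0, 0, 0, 0, 0, 0, 0.09, 0, 0, 0, 0, 0, 0, 0.14, 0, 0, 0, 0, 0, 0, 0.2, 0, 0, 0, 0, 0, 0, 0.26, 0, 0, 0, 0, 0, 0, 0.26, 0, 0, 0, 0, 0, 0, 0.26, 0, 0, 0])

```text
clock: 5.97
tool_pos: [0.423, -0.2497, 0.1524]
tool_rot: [0.997, 0.071, 0.001, 0.002]
ft_force: [0.5, 0.3, -2.4]
width: 0.0202
finger_force: 49.1
```

>>> carry_out(rows=[0, 0.003, 0.06, 0, 0, 0, 0, 0, 0.007, 0.13, 0, 0, 0, 0, 0, 0.01, 0.2, 0.02, 0, 0, 0, 0, 0.014, 0.27, 0.04, 0, 0, 0, 0, 0.017, 0.34, 0.06, 0, 0, 0, 0, 0.02, 0.41, 0.08, 0, 0, 0, 0, 0.024, 0.48, 0.1, 0, 0, 0, 0, 0.028, 0.54, 0.12, 0, 0, 0])

```text
clock: 6.63
tool_pos: [0.4343, 0.0237, 0.2087]
tool_rot: [0.997, 0.071, -0.002, -0.001]
ft_force: [0.4, -0.4, -1.7]
width: 0.02
finger_force: 49.1
```

>>> carry_out(rows=[0, 0.003, 0.07, 0.01, 0, 0, 0, 0, 0.007, 0.14, 0.02, 0, 0, 0, 0, 0.01, 0.21, 0.04, 0, 0, 0, 0, 0.014, 0.28, 0.06, 0, 0, 0, 0, 0.02, 0.35, 0.08, 0, 0, 0, 0, 0.024, 0.42, 0.1, 0, 0, 0, 0, 0.028, 0.49, 0.1, 0, 0, 0, 0, 0.028, 0.53, 0.1, 0, 0, 0])

```text
clock: 7.3
tool_pos: [0.449, 0.2894, 0.2587]
tool_rot: [0.997, 0.072, -0.001, -0.0]
ft_force: [0.8, -0.9, -1.6]
width: 0.0199
finger_force: 49.1
```

Run:
```python
from h import *; from cell import spotter
s,f=wrist(); print(s["clock"],s["tool_pos"],s["tool_rot"],s["ft_force"],s["width"],s["finger_force"])
cv2.imwrite("pics/w5.png",cv2.resize(f["image"][:,:,::-1],(800,600),interpolation=cv2.INTER_CUBIC))
for r in spotter.outline_of(f,"case")[:2]:
    q,c=fit("case",[(f,r["region"].astype(float),f["Tw"])],[.533,.287,.1],0); print(np.round(r["extent"]),round(r["p"],2),np.round(q,4),round(c,3))
for n in("transformer",):
    for r in spotter.spot_in(f,n)[:2]: print(n,np.round(r["extent"]),r["p"])
```

```text
7.3 [0.44897272 0.28935268 0.25869269] [ 9.97397349e-01  7.20919491e-02 -1.09254632e-03 -2.92003014e-04] [ 0.76884274 -0.905615   -1.62552432] 0.019947533045803434 49.05468343757093
[222.   0. 316. 198.] 0.68 [0.5367 0.2864 0.1094] 0.024
transformer [223. 193. 286. 267.] 0.62
transformer [506. 260. 512. 283.] 0.47
```

View pics/w5.png

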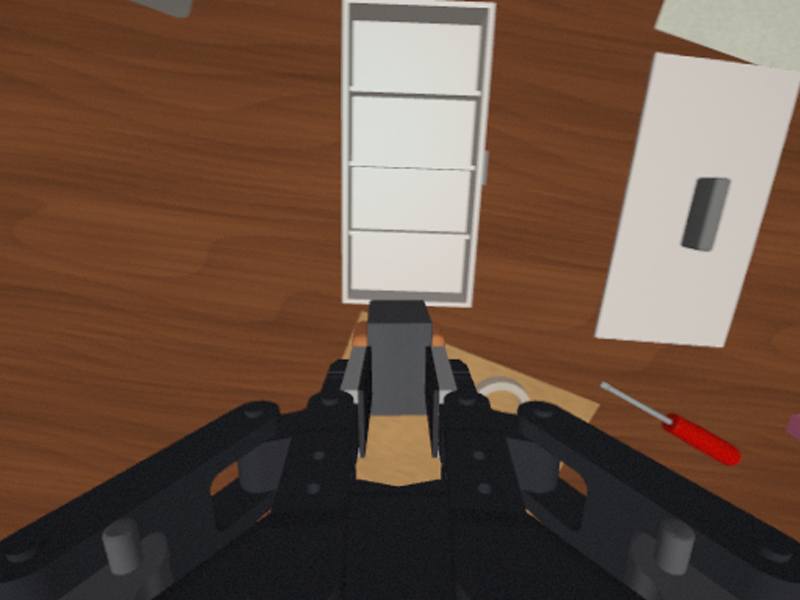

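The case is at columns 345–493, rows 0–305, with the transformer held upright at (400,350). I'll place it in the far cell.

>>> carry_out(rows=[0, 0.07, 0.004, -0.04, 0, 0, -0.005, 0, 0.14, 0.008, -0.08, 0, 0, -0.005, 0, 0.21, 0.012, -0.12, 0, 0, -0.005, 0, 0.28, 0.016, -0.16, 0, 0, -0.005, 0, 0.34, 0.02, -0.2, 0, 0, -0.005, 0, 0.36, 0.022, -0.2, 0, 0, -0.005, 0, 0.36, 0.022, -0.24, 0, 0, -0.005, 0, 0.36, 0.022, -0.3, 0, 0, -0.005])

```text
clock: 8.12
tool_pos: [0.6329, 0.2956, 0.1114]
tool_rot: [0.999, 0.054, 0.002, -0.0]
ft_force: [0.5, -0.3, -1.0]
width: 0.0197
finger_force: 49.4
```

>>> carry_out(rows=[0, 0, 0, -0.06, 0, 0, 0, 0, 0, 0, -0.11, 0, 0, 0, 0, 0, 0, -0.15, 0, 0, 0, 0, 0, 0, -0.18, 0, 0, 0, 0, 0, 0, -0.195, 0, 0, 0, 0, 0, 0, -0.203, 0, 0, 0, 0, 0, 0, -0.207, 0, 0, 0, 0, 0, 0, -0.207, 0, 0, 0])

```text
clock: 8.78
tool_pos: [0.631, 0.2973, 0.0077]
tool_rot: [0.998, 0.055, 0.001, -0.0]
ft_force: [-0.6, 0.4, -1.7]
width: 0.0197
finger_force: 49.8
```

>>> carry_out(rows=[0, 0, 0, -0.001, 0, 0, 0, 0, 0, 0, -0.002, 0, 0, 0, 0, 0, 0, -0.002, 0, 0, 0, 0, 0, 0, -0.003, 0, 0, 0, 0, 0, 0, -0.003, 0, 0, 0, 0, 0, 0, -0.003, 0, 0, 0, 0, 0, 0, -0.003, 0, 0, 0, 0, 0, 0, -0.003, 0, 0, 0])

```text
clock: 9.45
tool_pos: [0.6313, 0.2978, 0.0069]
tool_rot: [0.998, 0.055, 0.001, -0.0]
ft_force: [-0.1, 1.3, 5.2]
width: 0.02
finger_force: 53.2
```

>>> carry_out(rows=[0.55, 0, 0, 0, 0, 0, 0, 0.55, 0, 0, 0, 0, 0, 0, 0.55, 0, 0, 0, 0, 0, 0, 0.55, 0, 0, 0.04, 0, 0, 0, 0.55, 0, 0, 0.1, 0, 0, 0, 0.55, 0, 0, 0.18, 0, 0, 0, 0.55, 0, 0, 0.25, 0, 0, 0, 0.55, 0, 0, 0.3, 0, 0, 0])

```text
clock: 10.12
tool_pos: [0.6311, 0.2976, 0.159]
tool_rot: [0.998, 0.055, 0.002, -0.0]
ft_force: [-0.3, -0.5, 0.6]
width: 0.0468
finger_force: 0.0
```

>>> carry_out(rows=[1, -0.02, -0.06, 0, 0, 0, 0, 1, -0.036, -0.13, 0, 0, 0, 0.0044, 1, -0.054, -0.2, 0, 0, 0, 0.0044, 1, -0.072, -0.27, 0, 0, 0, 0.0044, 1, -0.09, -0.34, 0, 0, 0, 0.0044, 1, -0.108, -0.41, 0, 0, 0, 0.0044, 1, -0.126, -0.48, 0, 0, 0, 0.0044, 1, -0.145, -0.54, 0, 0, 0, 0.0044])

```text
clock: 10.78
tool_pos: [0.5566, 0.0253, 0.1548]
tool_rot: [0.998, 0.069, -0.0, 0.0]
ft_force: [0.1, 0.6, -0.3]
width: 0.0855
finger_force: 0.0
```

>>> carry_out(rows=[1, -0.02, -0.07, 0, 0, 0, 0.0044, 1, -0.036, -0.14, 0, 0, 0, 0.0044, 1, -0.054, -0.21, 0, 0, 0, 0.0044, 1, -0.072, -0.28, 0, 0, 0, 0.0044, 1, -0.09, -0.35, 0, 0, 0, 0.0044, 1, -0.12, -0.43, 0, 0, 0, 0.0044, 1, -0.146, -0.5, 0, 0, 0, 0.0044, 1, -0.146, -0.531, 0, 0, 0, 0.0044])

```text
clock: 11.45
tool_pos: [0.4823, -0.242, 0.155]
tool_rot: [0.997, 0.081, -0.001, 0.001]
ft_force: [-0.7, 0.1, -0.9]
width: 0.0856
finger_force: 0.0
```

Run:
```python
from h import *; from cell import viewer,spotter
s,w=wrist(); print(s["clock"],s["tool_pos"],s["tool_rot"],s["width"])
f=viewer.grab_frame("top"); g=viewer.grab_frame("scene")
a=cv2.resize(f["image"][90:230,80:200],(480,560),interpolation=cv2.INTER_CUBIC); b=cv2.resize(g["image"][165:285,372:500],(320,300),interpolation=cv2.INTER_CUBIC)
m=np.zeros((560,800,3),np.uint8); m[:,:480]=a; m[:300,480:]=b; c=cv2.resize(w["image"][100:330,150:350],(226,260)); m[300:,480:706]=c
cv2.imwrite("pics/c1.png",m[:,:,::-1])
```

```text
11.45 [ 0.48226455 -0.24200878  0.15496279] [ 9.96714674e-01  8.09884353e-02 -6.42381195e-04  5.65653092e-04] 0.08556326779978682
```

View pics/c1.png

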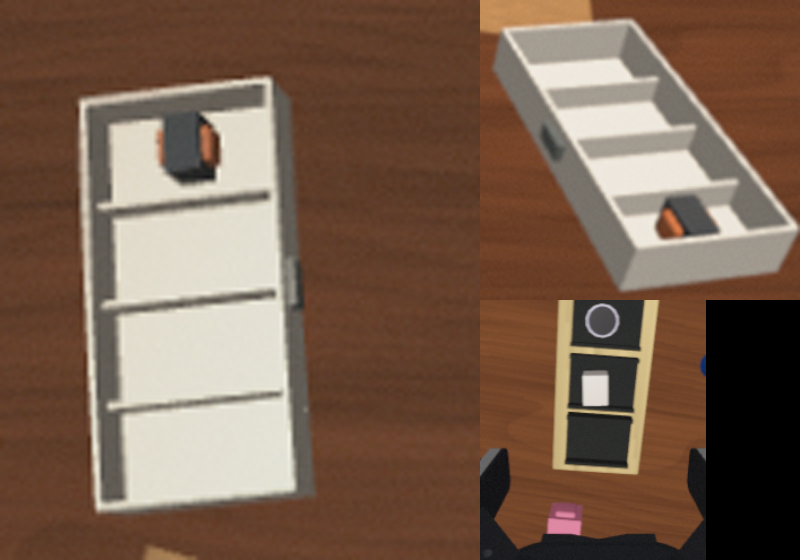

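The transformer sits in the far cell (190,150 in the crop), and the relay is under the gripper. I'll pick the relay.

>>> carry_out(rows=[1, 0, 0, -0.02, 0, 0, 0, 1, 0, 0, -0.08, 0, 0, 0, 1, 0, 0, -0.15, 0, 0, 0, 1, 0, 0, -0.21, 0, 0, 0, 1, 0, 0, -0.25, 0, 0, 0, 1, 0, 0, -0.27, 0, 0, 0, 1, 0, 0, -0.27, 0, 0, 0, 1, 0, 0, -0.27, 0, 0, 0])

```text
clock: 12.27
tool_pos: [0.4849, -0.2372, 0.0202]
tool_rot: [0.997, 0.084, -0.0, -0.0]
ft_force: [0.7, -0.1, 0.7]
width: 0.0853
finger_force: 0.0
```

>>> carry_out(rows=[0, 0, 0, 0, 0, 0, 0, 0, 0, 0, 0, 0, 0, 0, 0, 0, 0, 0, 0, 0, 0, 0, 0, 0, 0, 0, 0, 0, 0, 0, 0, 0, 0, 0, 0, 0, 0, 0, 0, 0, 0, 0, 0, 0, 0, 0, 0, 0, 0, 0, 0, 0, 0, 0, 0, 0])

```text
clock: 12.93
tool_pos: [0.4849, -0.2385, 0.0209]
tool_rot: [0.997, 0.083, 0.0, 0.0]
ft_force: [-2.3, 0.7, 5.6]
width: 0.0217
finger_force: 48.9
```

>>> carry_out(rows=[0, 0, 0, 0.02, 0, 0, 0, 0, 0, 0, 0.05, 0, 0, 0, 0, 0, 0, 0.09, 0, 0, 0, 0, 0, 0, 0.14, 0, 0, 0, 0, 0, 0, 0.2, 0, 0, 0, 0, 0, 0, 0.26, 0, 0, 0, 0, 0, 0, 0.26, 0, 0, 0, 0, 0, 0, 0.26, 0, 0, 0])

```text
clock: 13.6
tool_pos: [0.4857, -0.2393, 0.1527]
tool_rot: [0.997, 0.083, 0.002, 0.002]
ft_force: [-0.1, -0.2, -0.8]
width: 0.0214
finger_force: 49.0
```

Run:
```python
from h import *; from cell import viewer,spotter
s,w=wrist(); print(s["clock"],s["tool_pos"],s["width"],s["finger_force"])
c=cv2.resize(w["image"][120:384,128:384],(400,400)); cv2.imwrite("pics/w6.png",c[:,:,::-1])
v=[]
for n in("top","scene"):
    f=viewer.grab_frame(n); u=proj(f,[[.63,.297,.03]])[0]
    for r in spotter.outline_of(f,"transformer"):
        e=r["extent"]
        if e[0]-4<u[0]<e[2]+4 and e[1]-4<u[1]<e[3]+4:
            v=[(f,r["region"].astype(float),None)]; q,c=fit("transformer",v,[.63,.297,.11],.004); print(n,np.round(e),np.round(q,4),c)
```

```text
13.6 [ 0.48573862 -0.23925689  0.15271254] 0.021351967145212168 48.98744389414787
top [121. 116. 135. 138.] [0.6308 0.2996 0.0489] 0.20598390750722603
scene [443. 241. 470. 261.] [0.6239 0.2995 0.108 ] 0.7144424528814296
```

View pics/w6.png

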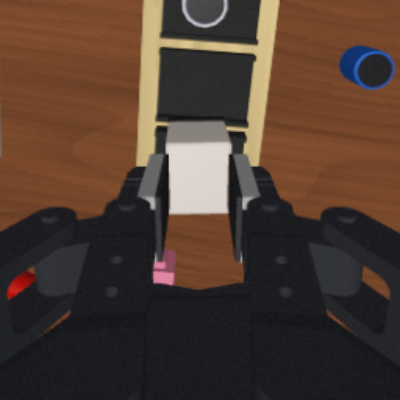

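The relay is held upright. I'll place it in the third cell from the robot.

>>> carry_out(rows=[0, 0.01, 0.06, 0, 0, 0, -0.0045, 0, 0.02, 0.13, 0, 0, 0, -0.0045, 0, 0.03, 0.2, 0, 0, 0, -0.0045, 0, 0.04, 0.27, 0, 0, 0, -0.0045, 0, 0.05, 0.34, 0, 0, 0, -0.0045, 0, 0.06, 0.41, 0, 0, 0, -0.0045, 0, 0.07, 0.48, 0, 0, 0, -0.0045, 0, 0.082, 0.54, 0, 0, 0, -0.0045])

```text
clock: 14.52
tool_pos: [0.5245, 0.0342, 0.149]
tool_rot: [0.998, 0.069, -0.001, -0.0]
ft_force: [0.5, 0.1, -0.7]
width: 0.0216
finger_force: 49.0
```

>>> carry_out(rows=[0, 0.01, 0.07, 0, 0, 0, -0.0045, 0, 0.02, 0.14, 0, 0, 0, -0.0045, 0, 0.03, 0.21, 0, 0, 0, -0.0045, 0, 0.04, 0.28, 0, 0, 0, -0.0045, 0, 0.05, 0.35, 0, 0, 0, -0.0045, 0, 0.06, 0.42, 0, 0, 0, -0.0045, 0, 0.083, 0.49, 0, 0, 0, -0.0045, 0, 0.083, 0.518, 0, 0, 0, -0.0045])

```text
clock: 15.18
tool_pos: [0.5669, 0.2946, 0.1486]
tool_rot: [0.998, 0.056, -0.0, -0.001]
ft_force: [-0.4, -0.3, -0.1]
width: 0.0215
finger_force: 49.1
```

>>> carry_out(rows=[0, 0, 0, -0.04, 0, 0, 0, 0, 0, 0, -0.11, 0, 0, 0, 0, 0, 0, -0.18, 0, 0, 0, 0, 0, 0, -0.23, 0, 0, 0, 0, 0, 0, -0.26, 0, 0, 0, 0, 0, 0, -0.278, 0, 0, 0, 0, 0, 0, -0.285, 0, 0, 0, 0, 0, 0, -0.286, 0, 0, 0])

```text
clock: 15.85
tool_pos: [0.5669, 0.2905, 0.0072]
tool_rot: [0.999, 0.055, -0.0, 0.0]
ft_force: [-0.5, -0.4, -0.5]
width: 0.0217
finger_force: 49.1
```

>>> carry_out(rows=[0, 0, 0, -0.001, 0, 0, 0, 0, 0, 0, -0.002, 0, 0, 0, 0, 0, 0, -0.003, 0, 0, 0, 0, 0, 0, -0.003, 0, 0, 0, 0, 0, 0, -0.004, 0, 0, 0, 0, 0, 0, -0.004, 0, 0, 0, 0, 0, 0, -0.004, 0, 0, 0, 0, 0, 0, -0.004, 0, 0, 0])

```text
clock: 16.52
tool_pos: [0.5676, 0.2909, 0.0069]
tool_rot: [0.999, 0.055, 0.001, -0.0]
ft_force: [-3.9, -1.2, 8.1]
width: 0.0216
finger_force: 50.4
```

>>> carry_out(rows=[0.55, 0, 0, 0, 0, 0, 0, 0.55, 0, 0, 0, 0, 0, 0, 0.55, 0, 0, 0, 0, 0, 0, 0.55, 0, 0, 0.04, 0, 0, 0, 0.55, 0, 0, 0.1, 0, 0, 0, 0.55, 0, 0, 0.18, 0, 0, 0, 0.55, 0, 0, 0.25, 0, 0, 0, 0.55, 0, 0, 0.3, 0, 0, 0])

```text
clock: 17.18
tool_pos: [0.5683, 0.2912, 0.1589]
tool_rot: [0.999, 0.055, 0.002, -0.001]
ft_force: [0.6, 0.9, -0.5]
width: 0.0469
finger_force: 0.0
```

>>> carry_out(rows=[1, -0.002, -0.06, 0, 0, 0, 0, 1, -0.005, -0.13, 0, 0, 0, 0, 1, -0.007, -0.2, 0, 0, 0, 0, 1, -0.009, -0.27, 0, 0, 0, 0, 1, -0.012, -0.34, 0, 0, 0, 0, 1, -0.014, -0.41, 0, 0, 0, 0, 1, -0.016, -0.48, 0, 0, 0, 0, 1, -0.018, -0.54, 0, 0, 0, 0])

```text
clock: 17.85
tool_pos: [0.5576, 0.0186, 0.1549]
tool_rot: [0.999, 0.054, -0.0, 0.0]
ft_force: [-0.0, 0.7, -0.0]
width: 0.0853
finger_force: 0.0
```

>>> carry_out(rows=[1, -0.002, -0.07, 0, 0, 0, 0, 1, -0.005, -0.14, 0, 0, 0, 0, 1, -0.007, -0.21, 0, 0, 0, 0, 1, -0.009, -0.28, 0, 0, 0, 0, 1, -0.012, -0.35, 0, 0, 0, 0, 1, -0.014, -0.42, 0, 0, 0, 0, 1, -0.019, -0.49, 0, 0, 0, 0, 1, -0.019, -0.511, 0, 0, 0, 0])

```text
clock: 18.52
tool_pos: [0.5477, -0.2395, 0.155]
tool_rot: [0.999, 0.053, -0.0, 0.001]
ft_force: [-0.1, -0.2, 0.2]
width: 0.0856
finger_force: 0.0
```

>>> carry_out(rows=[1, 0, 0, -0.02, 0, 0, 0, 1, 0, 0, -0.08, 0, 0, 0, 1, 0, 0, -0.15, 0, 0, 0, 1, 0, 0, -0.21, 0, 0, 0, 1, 0, 0, -0.25, 0, 0, 0, 1, 0, 0, -0.268, 0, 0, 0, 1, 0, 0, -0.268, 0, 0, 0, 1, 0, 0, -0.268, 0, 0, 0])

```text
clock: 19.18
tool_pos: [0.5489, -0.2338, 0.0214]
tool_rot: [0.998, 0.055, 0.0, -0.0]
ft_force: [0.4, -0.4, 1.0]
width: 0.0854
finger_force: 0.0
```

>>> carry_out(rows=[0, 0, 0, 0, 0, 0, 0, 0, 0, 0, 0, 0, 0, 0, 0, 0, 0, 0, 0, 0, 0, 0, 0, 0, 0, 0, 0, 0, 0, 0, 0, 0, 0, 0, 0, 0, 0, 0, 0, 0, 0, 0, 0, 0, 0, 0, 0, 0, 0, 0, 0, 0, 0, 0, 0, 0])

```text
clock: 19.85
tool_pos: [0.5516, -0.2329, 0.0266]
tool_rot: [0.999, 0.055, 0.002, -0.001]
ft_force: [-4.5, 15.2, 30.3]
width: 0.0001
finger_force: 15.0
```

>>> carry_out(rows=[0, 0, 0, 0.02, 0, 0, 0, 0, 0, 0, 0.05, 0, 0, 0, 0, 0, 0, 0.09, 0, 0, 0, 0, 0, 0, 0.14, 0, 0, 0, 0, 0, 0, 0.2, 0, 0, 0, 0, 0, 0, 0.26, 0, 0, 0, 0, 0, 0, 0.26, 0, 0, 0, 0, 0, 0, 0.26, 0, 0, 0])

```text
clock: 20.52
tool_pos: [0.5499, -0.2358, 0.1538]
tool_rot: [0.999, 0.055, 0.002, 0.002]
ft_force: [-1.0, 0.5, -0.9]
width: 0.0001
finger_force: 0.0
```

Run:
```python
from h import *; from cell import viewer
s,w=wrist(); print(s["clock"],s["tool_pos"],s["width"],s["finger_force"])
f=viewer.grab_frame("top"); g=viewer.grab_frame("scene")
a=cv2.resize(f["image"][90:230,80:200],(480,560),interpolation=cv2.INTER_CUBIC); b=cv2.resize(g["image"][165:285,372:500],(320,300),interpolation=cv2.INTER_CUBIC)
m=np.zeros((560,800,3),np.uint8); m[:,:480]=a; m[:300,480:]=b; c=cv2.resize(w["image"][120:384,128:384],(260,260)); m[300:,480:740]=c
cv2.imwrite("pics/c2.png",m[:,:,::-1])
```

```text
20.5167 [ 0.54989652 -0.23581986  0.15379377] 0.0001471241247495989 0.0
```

View pics/c2.png

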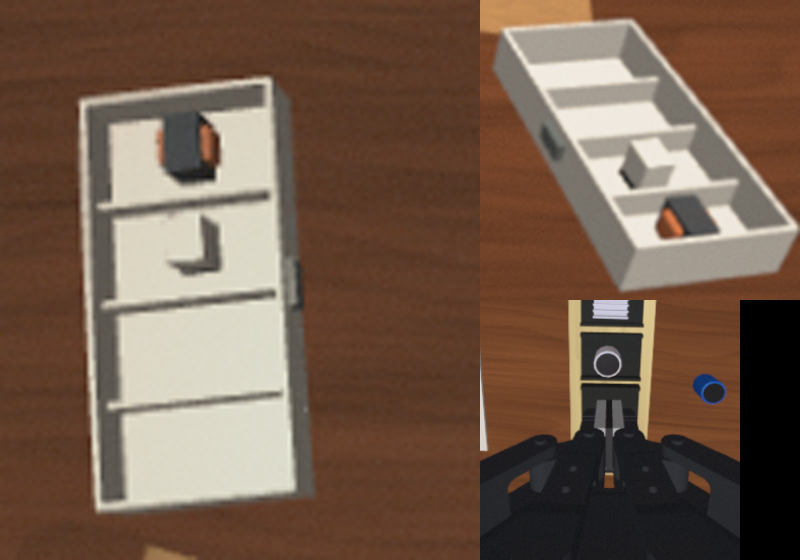

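The relay is upright in its cell, but the capacitor slipped out of the closing fingers and is still in its nest area (607,362 in the crop). I'll measure where it is and where the pads really are.

Run:
```python
from h import *; from cell import viewer,spotter
s,w=wrist(); top=viewer.grab_frame("top"); sc=viewer.grab_frame("scene")
E=np.asarray(w["hand_eye"])
P=[[x,0,z] for z in(0,-.019) for x in(-.011,0,.011)]
print("pads in wrist px", np.round(proj(w,P,E)).tolist())
v=[]
for f,T in((w,w["Tw"]),(top,top["T"]),(sc,sc["T"])):
    u=proj(f,[[.56,-.234,.035]],T)[0]
    for r in spotter.outline_of(f,"capacitor"):
        e=r["extent"]; print(f["shot"],np.round(u),np.round(e),round(r["p"],2),r["region"].sum())
        if e[0]-8<u[0]<e[2]+8 and e[1]-8<u[1]<e[3]+8 and r["region"].sum()<1500:
            q,c=fit("capacitor",[(f,r["region"].astype(float),T)],[.56,-.234,0],.018); print("   fit",np.round(q,4),round(c,3)); 
            if f is w: print("   bestsil px",[ (np.where(sil(f,"capacitor",q,.018,T)>.5)[i].min(),np.where(sil(f,"capacitor",q,.018,T)>.5)[i].max()) for i in(1,0)])
c=w["image"][130:330,180:330]; c=cv2.resize(c,(450,600),interpolation=cv2.INTER_CUBIC)
cv2.imwrite("pics/w7.png",c[:,:,::-1])
```

```text
pads in wrist px [[253.0, 234.0], [253.0, 219.0], [253.0, 204.0], [252.0, 246.0], [252.0, 230.0], [252.0, 213.0]]
19 [255. 169.] [242. 165. 269. 194.] 0.75 714
   fit [ 0.5487 -0.2364  0.029 ] 0.155
   bestsil px [(np.int64(241), np.int64(270)), (np.int64(164), np.int64(197))]
19 [255. 169.] [343. 197. 375. 226.] 0.67 725
19 [255. 169.] [232. 202. 289. 246.] 0.31 1323
21 [165. 226.] [ 98. 212. 114. 234.] 0.67 288
21 [165. 226.] [155. 210. 174. 235.] 0.64 304
   fit [ 0.5475 -0.2357  0.018 ] 0.269
```

View pics/w7.png

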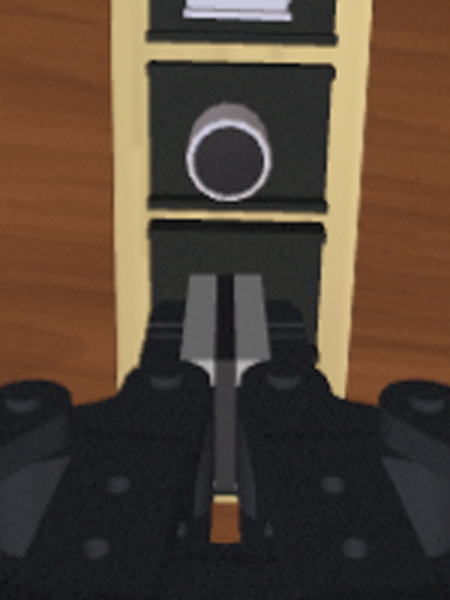

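The view shows the capacitor still upright and unmoved at (.5485,-.236), and the closed fingertips end about 30 mm behind the nominal TCP. So the first two grips were on the parts' upper edges and this one only pressed on the can's top. I'll descend lower, in steps, watching the force.

>>> carry_out(rows=[1, 0, 0, 0, 0, 0, 0, 1, 0, 0, 0, 0, 0, 0, 1, 0, 0, 0, 0, 0, 0, 1, 0, 0, 0, 0, 0, 0, 1, 0, 0, -0.02, 0, 0, 0, 1, 0, 0, -0.07, 0, 0, 0, 1, 0, 0, -0.12, 0, 0, 0, 1, 0, 0, -0.17, 0, 0, 0])

```text
clock: 21.63
tool_pos: [0.5485, -0.2347, 0.0648]
tool_rot: [0.999, 0.055, 0.0, 0.0]
ft_force: [0.2, -0.4, -0.6]
width: 0.0851
finger_force: 0.0
```

>>> carry_out(rows=[1, 0, 0, -0.04, 0, 0, 0, 1, 0, 0, -0.07, 0, 0, 0, 1, 0, 0, -0.09, 0, 0, 0, 1, 0, 0, -0.1, 0, 0, 0, 1, 0, 0, -0.112, 0, 0, 0, 1, 0, 0, -0.112, 0, 0, 0, 1, 0, 0, -0.112, 0, 0, 0, 1, 0, 0, -0.112, 0, 0, 0])

```text
clock: 22.3
tool_pos: [0.5493, -0.2352, 0.0111]
tool_rot: [0.999, 0.055, 0.001, 0.001]
ft_force: [-0.0, -1.8, -0.3]
width: 0.0855
finger_force: 0.0
```

>>> carry_out(rows=[1, 0, 0, -0.004, 0, 0, 0, 1, 0, 0, -0.008, 0, 0, 0, 1, 0, 0, -0.012, 0, 0, 0, 1, 0, 0, -0.014, 0, 0, 0, 1, 0, 0, -0.014, 0, 0, 0, 1, 0, 0, -0.014, 0, 0, 0, 1, 0, 0, -0.014, 0, 0, 0, 1, 0, 0, -0.014, 0, 0, 0])

```text
clock: 22.97
tool_pos: [0.5486, -0.2347, 0.0032]
tool_rot: [0.999, 0.055, 0.0, 0.0]
ft_force: [-0.4, -0.2, -0.1]
width: 0.0854
finger_force: 0.0
```

>>> carry_out(rows=[0, 0, 0, 0, 0, 0, 0, 0, 0, 0, 0, 0, 0, 0, 0, 0, 0, 0, 0, 0, 0, 0, 0, 0, 0, 0, 0, 0, 0, 0, 0, 0, 0, 0, 0, 0, 0, 0, 0, 0, 0, 0, 0, 0, 0, 0, 0, 0, 0, 0, 0, 0, 0, 0, 0, 0], grip_force=35)

```text
clock: 23.63
tool_pos: [0.5487, -0.2348, 0.0033]
tool_rot: [0.999, 0.055, 0.0, 0.0]
ft_force: [-0.9, 0.3, 1.8]
width: 0.0281
finger_force: 34.8
```

>>> carry_out(rows=[0, 0, 0, 0.02, 0, 0, 0, 0, 0, 0, 0.05, 0, 0, 0, 0, 0, 0, 0.09, 0, 0, 0, 0, 0, 0, 0.14, 0, 0, 0, 0, 0, 0, 0.2, 0, 0, 0, 0, 0, 0, 0.26, 0, 0, 0, 0, 0, 0, 0.26, 0, 0, 0, 0, 0, 0, 0.26, 0, 0, 0])

```text
clock: 24.3
tool_pos: [0.5499, -0.2356, 0.136]
tool_rot: [0.999, 0.055, 0.002, 0.002]
ft_force: [-0.5, -0.7, -0.3]
width: 0.0285
finger_force: 34.6
```

>>> carry_out(rows=[0, -0.005, 0.06, 0, 0, 0, 0, 0, -0.01, 0.13, 0, 0, 0, 0, 0, -0.016, 0.2, 0, 0, 0, 0, 0, -0.022, 0.27, 0, 0, 0, 0, 0, -0.028, 0.34, 0, 0, 0, 0, 0, -0.034, 0.41, 0, 0, 0, 0, 0, -0.04, 0.48, 0, 0, 0, 0, 0, -0.045, 0.54, 0, 0, 0, 0])

```text
clock: 24.97
tool_pos: [0.524, 0.0377, 0.1314]
tool_rot: [0.998, 0.055, -0.002, -0.001]
ft_force: [-0.8, 0.6, -0.8]
width: 0.0286
finger_force: 34.7
```

>>> carry_out(rows=[0, -0.005, 0.07, 0, 0, 0, 0, 0, -0.01, 0.14, 0, 0, 0, 0, 0, -0.016, 0.21, 0, 0, 0, 0, 0, -0.022, 0.28, 0, 0, 0, 0, 0, -0.03, 0.35, 0, 0, 0, 0, 0, -0.04, 0.42, 0, 0, 0, 0, 0, -0.046, 0.48, 0, 0, 0, 0, 0, -0.046, 0.497, 0, 0, 0, 0])

```text
clock: 25.63
tool_pos: [0.5004, 0.2874, 0.1313]
tool_rot: [0.998, 0.056, -0.002, -0.0]
ft_force: [-0.1, -0.2, -1.0]
width: 0.0282
finger_force: 34.8
```

>>> carry_out(rows=[0, 0, 0, -0.04, 0, 0, 0, 0, 0, 0, -0.11, 0, 0, 0, 0, 0, 0, -0.18, 0, 0, 0, 0, 0, 0, -0.23, 0, 0, 0, 0, 0, 0, -0.26, 0, 0, 0, 0, 0, 0, -0.278, 0, 0, 0, 0, 0, 0, -0.285, 0, 0, 0, 0, 0, 0, -0.286, 0, 0, 0])

```text
clock: 26.3
tool_pos: [0.5022, 0.2831, -0.0103]
tool_rot: [0.999, 0.055, -0.001, 0.0]
ft_force: [-0.0, -0.7, -0.6]
width: 0.0285
finger_force: 34.8
```

>>> carry_out(rows=[0, 0, 0, -0.001, 0, 0, 0, 0, 0, 0, -0.002, 0, 0, 0, 0, 0, 0, -0.003, 0, 0, 0, 0, 0, 0, -0.003, 0, 0, 0, 0, 0, 0, -0.004, 0, 0, 0, 0, 0, 0, -0.004, 0, 0, 0, 0, 0, 0, -0.004, 0, 0, 0, 0, 0, 0, -0.004, 0, 0, 0])

```text
clock: 26.97
tool_pos: [0.5035, 0.2837, -0.0107]
tool_rot: [0.998, 0.055, 0.0, 0.0]
ft_force: [-3.3, -2.9, 8.8]
width: 0.0285
finger_force: 35.7
```

>>> carry_out(rows=[0.55, 0, 0, 0, 0, 0, 0, 0.55, 0, 0, 0, 0, 0, 0, 0.55, 0, 0, 0, 0, 0, 0, 0.55, 0, 0, 0.04, 0, 0, 0, 0.55, 0, 0, 0.1, 0, 0, 0, 0.55, 0, 0, 0.18, 0, 0, 0, 0.55, 0, 0, 0.25, 0, 0, 0, 0.55, 0, 0, 0.3, 0, 0, 0])

```text
clock: 27.63
tool_pos: [0.5042, 0.2843, 0.1417]
tool_rot: [0.999, 0.055, 0.002, -0.001]
ft_force: [1.6, 0.7, -0.5]
width: 0.0471
finger_force: 0.0
```

>>> carry_out(rows=[1, 0.012, -0.06, 0, 0, 0, 0, 1, 0.026, -0.13, 0, 0, 0, 0, 1, 0.04, -0.2, 0, 0, 0, 0, 1, 0.054, -0.27, 0, 0, 0, 0, 1, 0.068, -0.34, 0, 0, 0, 0, 1, 0.082, -0.41, 0, 0, 0, 0, 1, 0.096, -0.48, 0, 0, 0, 0, 1, 0.11, -0.54, 0, 0, 0, 0])

```text
clock: 28.3
tool_pos: [0.558, 0.0116, 0.1379]
tool_rot: [0.999, 0.054, 0.0, 0.0]
ft_force: [-0.5, -0.7, -0.3]
width: 0.0854
finger_force: 0.0
```

>>> carry_out(rows=[1, 0.014, -0.07, 0, 0, 0, 0, 1, 0.028, -0.14, 0, 0, 0, 0, 1, 0.042, -0.21, 0, 0, 0, 0, 1, 0.056, -0.28, 0, 0, 0, 0, 1, 0.07, -0.35, 0, 0, 0, 0, 1, 0.09, -0.42, 0, 0, 0, 0, 1, 0.112, -0.48, 0, 0, 0, 0, 1, 0.112, -0.491, 0, 0, 0, 0])

```text
clock: 28.97
tool_pos: [0.6147, -0.237, 0.1377]
tool_rot: [0.999, 0.053, 0.001, 0.001]
ft_force: [-0.9, 0.1, -0.7]
width: 0.0854
finger_force: 0.0
```

>>> carry_out(rows=[1, 0, 0, -0.02, 0, 0, 0, 1, 0, 0, -0.08, 0, 0, 0, 1, 0, 0, -0.15, 0, 0, 0, 1, 0, 0, -0.21, 0, 0, 0, 1, 0, 0, -0.25, 0, 0, 0, 1, 0, 0, -0.27, 0, 0, 0, 1, 0, 0, -0.28, 0, 0, 0, 1, 0, 0, -0.28, 0, 0, 0])

```text
clock: 29.63
tool_pos: [0.6134, -0.2304, -0.0028]
tool_rot: [0.998, 0.055, -0.001, -0.001]
ft_force: [-0.7, 0.4, -0.6]
width: 0.0851
finger_force: 0.0
```

>>> carry_out(rows=[0, 0, 0, 0, 0, 0, 0, 0, 0, 0, 0, 0, 0, 0, 0, 0, 0, 0, 0, 0, 0, 0, 0, 0, 0, 0, 0, 0, 0, 0, 0, 0, 0, 0, 0, 0, 0, 0, 0, 0, 0, 0, 0, 0, 0, 0, 0, 0, 0, 0, 0, 0, 0, 0, 0, 0])

```text
clock: 30.3
tool_pos: [0.615, -0.2323, -0.0005]
tool_rot: [0.999, 0.055, 0.001, 0.001]
ft_force: [-1.3, 0.4, 7.0]
width: 0.0352
finger_force: 36.8
```

>>> carry_out(rows=[0, 0, 0, 0.02, 0, 0, 0, 0, 0, 0, 0.05, 0, 0, 0, 0, 0, 0, 0.09, 0, 0, 0, 0, 0, 0, 0.14, 0, 0, 0, 0, 0, 0, 0.2, 0, 0, 0, 0, 0, 0, 0.26, 0, 0, 0, 0, 0, 0, 0.26, 0, 0, 0, 0, 0, 0, 0.26, 0, 0, 0])

```text
clock: 30.97
tool_pos: [0.6157, -0.2327, 0.132]
tool_rot: [0.999, 0.055, 0.003, 0.002]
ft_force: [-0.7, -0.2, -1.0]
width: 0.0353
finger_force: 36.2
```

>>> carry_out(rows=[0, -0.02, 0.06, 0, 0, 0, 0, 0, -0.042, 0.13, 0, 0, 0, 0, 0, -0.064, 0.2, 0, 0, 0, 0, 0, -0.086, 0.27, 0, 0, 0, 0, 0, -0.108, 0.34, 0, 0, 0, 0, 0, -0.13, 0.41, 0, 0, 0, 0, 0, -0.152, 0.48, 0, 0, 0, 0, 0, -0.174, 0.54, 0, 0, 0, 0])

```text
clock: 31.63
tool_pos: [0.5247, 0.0406, 0.1267]
tool_rot: [0.998, 0.055, -0.001, -0.001]
ft_force: [0.4, 0.6, -0.2]
width: 0.0351
finger_force: 36.1
```

>>> carry_out(rows=[0, -0.022, 0.07, 0, 0, 0, 0, 0, -0.044, 0.14, 0, 0, 0, 0, 0, -0.066, 0.21, 0, 0, 0, 0, 0, -0.09, 0.28, 0, 0, 0, 0, 0, -0.12, 0.35, 0, 0, 0, 0, 0, -0.15, 0.42, 0, 0, 0, 0, 0, -0.175, 0.477, 0, 0, 0, 0, 0, -0.175, 0.477, 0, 0, 0, 0])

```text
clock: 32.3
tool_pos: [0.4355, 0.2807, 0.1267]
tool_rot: [0.998, 0.057, -0.002, -0.001]
ft_force: [-0.3, 0.0, -1.4]
width: 0.0353
finger_force: 36.1
```

>>> carry_out(rows=[0, 0, 0, -0.04, 0, 0, 0, 0, 0, 0, -0.11, 0, 0, 0, 0, 0, 0, -0.18, 0, 0, 0, 0, 0, 0, -0.23, 0, 0, 0, 0, 0, 0, -0.26, 0, 0, 0, 0, 0, 0, -0.278, 0, 0, 0, 0, 0, 0, -0.284, 0, 0, 0, 0, 0, 0, -0.286, 0, 0, 0])

```text
clock: 32.97
tool_pos: [0.4386, 0.276, -0.0149]
tool_rot: [0.999, 0.055, -0.002, 0.001]
ft_force: [-4.4, -1.7, 9.1]
width: 0.0353
finger_force: 37.8
```

>>> carry_out(rows=[0, 0, 0, -0.001, 0, 0, 0, 0, 0, 0, -0.002, 0, 0, 0, 0, 0, 0, -0.003, 0, 0, 0, 0, 0, 0, -0.003, 0, 0, 0, 0, 0, 0, -0.003, 0, 0, 0, 0, 0, 0, -0.003, 0, 0, 0, 0, 0, 0, -0.003, 0, 0, 0, 0, 0, 0, -0.003, 0, 0, 0])

```text
clock: 33.63
tool_pos: [0.4392, 0.2763, -0.0149]
tool_rot: [0.998, 0.055, -0.001, 0.0]
ft_force: [-6.3, -3.5, 13.3]
width: 0.0355
finger_force: 38.2
```

>>> carry_out(rows=[0.6, 0, 0, 0, 0, 0, 0, 0.6, 0, 0, 0, 0, 0, 0, 0.6, 0, 0, 0, 0, 0, 0, 0.6, 0, 0, 0.04, 0, 0, 0, 0.6, 0, 0, 0.1, 0, 0, 0, 0.6, 0, 0, 0.18, 0, 0, 0, 0.6, 0, 0, 0.25, 0, 0, 0, 0.6, 0, 0, 0.3, 0, 0, 0])

```text
clock: 34.3
tool_pos: [0.4408, 0.2772, 0.1372]
tool_rot: [0.999, 0.055, 0.002, -0.001]
ft_force: [0.8, 0.2, 1.3]
width: 0.0515
finger_force: 0.0
```

>>> carry_out(rows=[1, 0.003, -0.07, 0.02, 0, 0, -0.008, 1, 0.006, -0.14, 0.04, 0, 0, -0.008, 1, 0.009, -0.21, 0.06, 0, 0, -0.008, 1, 0.012, -0.28, 0.08, 0, 0, -0.008, 1, 0.015, -0.35, 0.1, 0, 0, -0.008, 1, 0.018, -0.42, 0.1, 0, 0, -0.008, 1, 0.021, -0.49, 0.1, 0, 0, -0.008, 1, 0.021, -0.562, 0.1, 0, 0, -0.008])

```text
clock: 34.97
tool_pos: [0.45, -0.0059, 0.184]
tool_rot: [1.0, 0.03, 0.001, 0.0]
ft_force: [0.4, 0.7, 0.3]
width: 0.0855
finger_force: 0.0
```

>>> carry_out(rows=[1, 0, 0, 0, 0, 0, 0, 1, 0, 0, 0, 0, 0, 0, 1, 0, 0, 0, 0, 0, 0, 1, 0, 0, 0, 0, 0, 0, 1, 0, 0, 0, 0, 0, 0, 1, 0, 0, 0, 0, 0, 0, 1, 0, 0, 0, 0, 0, 0, 1, 0, 0, 0, 0, 0, 0])

```text
clock: 35.63
tool_pos: [0.45, -0.0036, 0.1836]
tool_rot: [1.0, 0.03, -0.0, -0.0]
ft_force: [-0.6, 0.4, -0.8]
width: 0.0853
finger_force: 0.0
```

Run:
```python
from h import *; from cell import viewer,spotter
s,w=wrist(); f=viewer.grab_frame("top"); g=viewer.grab_frame("scene"); print(s["clock"],s["tool_pos"],s["tool_rot"])
a=cv2.resize(f["image"][90:230,80:200],(480,560),interpolation=cv2.INTER_CUBIC); b=cv2.resize(g["image"][165:285,372:500],(320,300),interpolation=cv2.INTER_CUBIC)
m=np.zeros((560,800,3),np.uint8); m[:,:480]=a; m[:300,480:]=b; c=cv2.resize(w["image"],(320,240)); m[310:550,480:]=c
cv2.imwrite("pics/c3.png",m[:,:,::-1])
for F,T in((w,w["Tw"]),(f,f["T"]),(g,g["T"])):
  for n,p,z in(("lid",[.5326,-.005,.06],0),("case",[.535,.287,.109],0)):
    u=proj(F,[p[:2]+[.03]],T)[0]
    for r in spotter.outline_of(F,n)[:2]:
        e=r["extent"]
        if e[0]<u[0]<e[2] and e[1]<u[1]<e[3]:
            q,c=fit(n,[(F,r["region"].astype(float),T)],p,z); print(n,F["shot"],np.round(e),np.round(q,4),round(c,3))
```

```text
35.6333 [ 0.45000035 -0.00362938  0.1835792 ] [ 9.99547152e-01  3.00913815e-02 -7.55136400e-06 -2.05990047e-05]
lid 22 [196.   0. 324. 212.] [ 0.5338 -0.0067  0.0632] 0.011
case 22 [  3.   0.  98. 201.] [0.5344 0.288  0.1123] 0.293
lid 23 [218. 108. 279. 227.] [ 0.5324 -0.004   0.0595] 4.683
case 23 [ 98. 109. 158. 217.] [0.535  0.2898 0.1061] 0.243
lid 24 [246. 184. 337. 286.] [ 0.5305 -0.0066  0.0624] 0.034
case 24 [377. 176. 498. 281.] [0.5335 0.2869 0.1089] 0.232
```

View pics/c3.png

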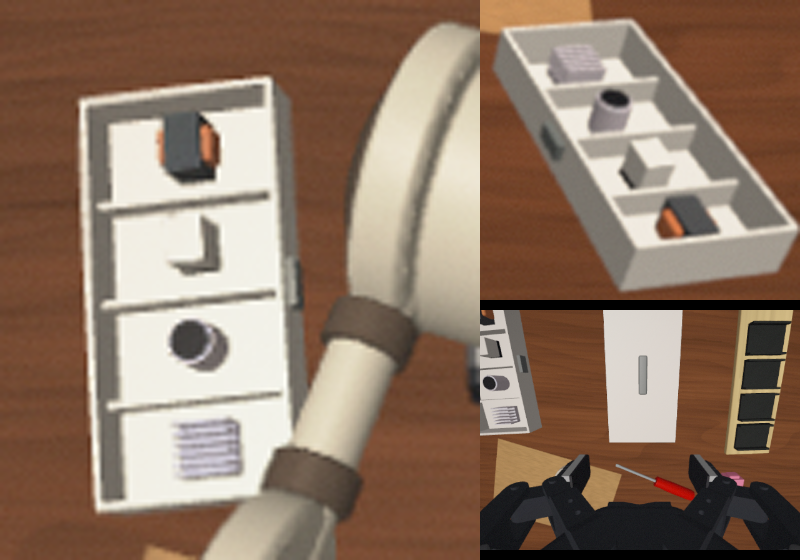

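All four parts are upright in their cells in the right order (crop: transformer 190,150; relay 195,245; capacitor 200,345; heatsink 210,445). Now the lid, at (.533,-.006) with yaw .063.

>>> carry_out(rows=[1, 0.06, -0.001, 0, 0, 0, 0.0006, 1, 0.12, -0.002, -0.02, 0, 0, 0.0006, 1, 0.166, -0.003, -0.06, 0, 0, 0.0006, 1, 0.166, -0.003, -0.13, 0, 0, 0.0006, 1, 0.166, -0.003, -0.19, 0, 0, 0.0006, 1, 0.166, -0.003, -0.24, 0, 0, 0.0006, 1, 0.166, -0.003, -0.28, 0, 0, 0.0006, 1, 0.166, -0.003, -0.31, 0, 0, 0.0006])

```text
clock: 36.75
tool_pos: [0.5316, -0.0054, 0.0261]
tool_rot: [1.0, 0.031, -0.002, -0.0]
ft_force: [-0.4, 0.2, 0.4]
width: 0.0853
finger_force: 0.0
```

>>> carry_out(rows=[1, 0, 0, -0.025, 0, 0, 0, 1, 0, 0, -0.045, 0, 0, 0, 1, 0, 0, -0.06, 0, 0, 0, 1, 0, 0, -0.073, 0, 0, 0, 1, 0, 0, -0.08, 0, 0, 0, 1, 0, 0, -0.085, 0, 0, 0, 1, 0, 0, -0.085, 0, 0, 0, 1, 0, 0, -0.085, 0, 0, 0])

```text
clock: 37.42
tool_pos: [0.5334, -0.0058, -0.0134]
tool_rot: [1.0, 0.031, 0.0, 0.0]
ft_force: [-0.4, 0.2, -0.7]
width: 0.0856
finger_force: 0.0
```

>>> carry_out(rows=[0, 0, 0, 0, 0, 0, 0, 0, 0, 0, 0, 0, 0, 0, 0, 0, 0, 0, 0, 0, 0, 0, 0, 0, 0, 0, 0, 0, 0, 0, 0, 0, 0, 0, 0, 0, 0, 0, 0, 0, 0, 0, 0, 0, 0, 0, 0, 0, 0, 0, 0, 0, 0, 0, 0, 0], grip_force=80)

```text
clock: 38.08
tool_pos: [0.5333, -0.0057, -0.0136]
tool_rot: [1.0, 0.031, 0.0, 0.0]
ft_force: [-0.5, 0.7, 3.2]
width: 0.0143
finger_force: 80.2
```

>>> carry_out(rows=[0, 0, 0, 0.01, 0, 0, 0, 0, 0, 0, 0.03, 0, 0, 0, 0, 0, 0, 0.06, 0, 0, 0, 0, 0, 0, 0.1, 0, 0, 0, 0, 0, 0, 0.14, 0, 0, 0, 0, 0, 0, 0.17, 0, 0, 0, 0, 0, 0, 0.19, 0, 0, 0, 0, 0, 0, 0.2, 0, 0, 0])

```text
clock: 38.75
tool_pos: [0.5338, -0.0059, 0.088]
tool_rot: [1.0, 0.031, 0.001, 0.0]
ft_force: [-0.1, 0.4, -1.9]
width: 0.0144
finger_force: 79.5
```

>>> carry_out(rows=[0, 0, 0.02, 0, 0, 0, 0.001, 0, 0.001, 0.06, 0, 0, 0, 0.002, 0, 0.001, 0.11, 0, 0, 0, 0.003, 0, 0.002, 0.16, 0, 0, 0, 0.004, 0, 0.002, 0.21, 0, 0, 0, 0.005, 0, 0.003, 0.26, 0, 0, 0, 0.006, 0, 0.003, 0.31, 0, 0, 0, 0.007, 0, 0.004, 0.36, 0, 0, 0, 0.0073])

```text
clock: 39.42
tool_pos: [0.5333, 0.1762, 0.0844]
tool_rot: [0.999, 0.055, -0.002, -0.0]
ft_force: [0.9, -0.4, -2.1]
width: 0.0143
finger_force: 79.5
```

>>> carry_out(rows=[0, 0, 0.05, 0, 0, 0, 0, 0, 0, 0.1, 0, 0, 0, 0, 0, 0, 0.15, 0, 0, 0, 0, 0, 0, 0.19, 0, 0, 0, 0, 0, 0, 0.22, 0, 0, 0, 0, 0, 0, 0.228, 0, 0, 0, 0, 0, 0, 0.228, 0, 0, 0, 0, 0, 0, 0.228, 0, 0, 0])

```text
$.rows: bad value
```

Run:
```python
from h import *; from cell import viewer,spotter
s,w=wrist(); f=viewer.grab_frame("top"); g=viewer.grab_frame("scene"); print(s["clock"],s["tool_pos"],s["tool_rot"],s["ft_force"],s["wrist_torque"],s["width"])
M["lid"]=M["lid"][:1]
for F,T in((w,w["Tw"]),(g,g["T"]),(f,f["T"])):
    for r in spotter.outline_of(F,"lid")[:1]:
        q,c=fit("lid",[(F,r["region"].astype(float),T)],[.535,.288,.109],.1); print(F["shot"],np.round(r["extent"]),np.round(q,4),round(c,3))
m=np.zeros((600,640,3),np.uint8); m[:300,:400]=cv2.resize(g["image"],(400,300)); m[300:,:400]=cv2.resize(w["image"],(400,300))
cv2.imwrite("pics/l1.png",cv2.cvtColor(m,cv2.COLOR_RGB2BGR)[:,:400])
```

```text
39.4167 [0.53330495 0.17615367 0.08443758] [ 9.98500790e-01  5.47154024e-02 -1.54714502e-03 -5.41676181e-05] [ 0.91842464 -0.42852466 -2.14124532] [ 0.02458137 -0.00343076 -0.04526981] 0.014253632538096533
25 [109.   2. 396. 310.] [0.6569 0.188  0.1065] 0.082
27 [327. 147. 459. 246.] [0.5338 0.1766 0.1092] 0.188
26 [136.  94. 199. 222.] [0.5319 0.1807 0.1025] 0.694
```

>>> carry_out(rows=[0, 0, 0.05, 0, 0, 0, 0, 0, 0, 0.1, 0, 0, 0, 0, 0, 0, 0.15, 0, 0, 0, 0, 0, 0, 0.19, 0, 0, 0, 0, 0, 0, 0.22, 0, 0, 0, 0, 0, 0, 0.228, 0, 0, 0, 0, 0, 0, 0.228, 0, 0, 0, 0, 0, 0, 0.228, 0, 0, 0, 0])

```text
clock: 40.38
tool_pos: [0.535, 0.2873, 0.0858]
tool_rot: [0.999, 0.054, -0.0, 0.0]
ft_force: [0.3, -0.4, -2.8]
width: 0.014
finger_force: 79.5
```

Run:
```python
from h import *; from cell import viewer,spotter
s,w=wrist(); g=viewer.grab_frame("scene"); print(s["clock"],s["tool_pos"],s["tool_rot"],s["ft_force"],s["wrist_torque"],s["width"])
M["lid"]=M["lid"][:1]
r=spotter.outline_of(g,"lid")[0]; print(fit("lid",[(g,r["region"].astype(float),g["T"])],[.535,.288,.109],.1))
m=np.vstack([cv2.resize(g["image"],(400,300)),cv2.resize(w["image"],(400,300))])
cv2.imwrite("pics/l1.png",m[:,:,::-1])
```

```text
40.3833 [0.53504228 0.28727841 0.08584857] [ 9.98536351e-01  5.40828742e-02 -2.40534614e-04  3.75472152e-04] [ 0.31911156 -0.42675997 -2.77331312] [-0.02228959  0.05184733  0.00206152] 0.013999269007127453
([np.float64(0.534088097729037), np.float64(0.2865498868151353), np.float64(0.11080174322498774)], np.float64(0.15572755417956657))
```

View pics/l1.png

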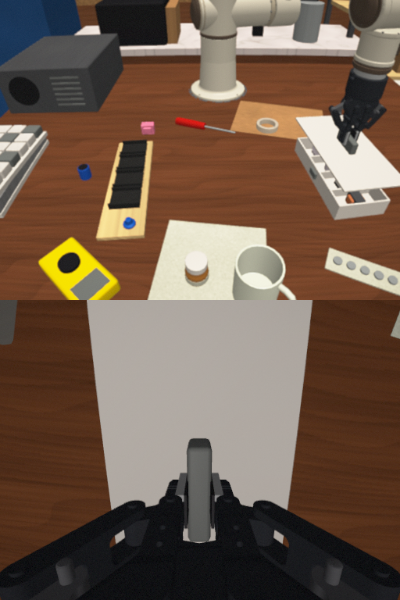

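The lid hangs level over the case at (350,155) in the scene half, within about 1 mm of the case pose. I'll lower it.

>>> carry_out(rows=[0, 0, 0, -0.02, 0, 0, 0, 0, 0, 0, -0.045, 0, 0, 0, 0, 0, 0, -0.07, 0, 0, 0, 0, 0, 0, -0.09, 0, 0, 0, 0, 0, 0, -0.1, 0, 0, 0, 0, 0, 0, -0.106, 0, 0, 0, 0, 0, 0, -0.11, 0, 0, 0, 0, 0, 0, -0.11, 0, 0, 0])

```text
clock: 41.2
tool_pos: [0.5351, 0.2884, 0.0311]
tool_rot: [0.999, 0.054, 0.0, 0.0]
ft_force: [0.9, 0.4, -1.3]
width: 0.0147
finger_force: 79.5
```

>>> carry_out(rows=[0, 0, 0, -0.001, 0, 0, 0, 0, 0, 0, -0.002, 0, 0, 0, 0, 0, 0, -0.003, 0, 0, 0, 0, 0, 0, -0.003, 0, 0, 0, 0, 0, 0, -0.004, 0, 0, 0, 0, 0, 0, -0.004, 0, 0, 0, 0, 0, 0, -0.004, 0, 0, 0, 0, 0, 0, -0.004, 0, 0, 0])

```text
clock: 41.87
tool_pos: [0.5356, 0.2885, 0.0305]
tool_rot: [0.999, 0.054, 0.001, -0.0]
ft_force: [-2.9, -1.0, 5.9]
width: 0.0142
finger_force: 80.8
```

Contact. I'll release, rise and clear the view.

>>> carry_out(rows=[0.6, 0, 0, 0, 0, 0, 0, 0.6, 0, 0, 0, 0, 0, 0, 0.6, 0, 0, 0, 0, 0, 0, 0.6, 0, 0, 0, 0, 0, 0, 0.6, 0, 0, 0.03, 0, 0, 0, 0.6, 0, 0, 0.08, 0, 0, 0, 0.6, 0, 0, 0.14, 0, 0, 0, 0.6, 0, 0, 0.2, 0, 0, 0])

```text
clock: 42.53
tool_pos: [0.5343, 0.2881, 0.1294]
tool_rot: [0.999, 0.054, -0.001, 0.0]
ft_force: [-0.1, 0.2, 0.0]
width: 0.0514
finger_force: 0.0
```

>>> carry_out(rows=[0.6, -0.04, -0.06, 0.03, 0, 0, 0, 0.6, -0.06, -0.12, 0.06, 0, 0, 0, 0.6, -0.08, -0.18, 0.09, 0, 0, 0, 0.6, -0.1, -0.24, 0.1, 0, 0, 0, 0.6, -0.12, -0.3, 0.1, 0, 0, 0, 0.6, -0.14, -0.36, 0.1, 0, 0, 0, 0.6, -0.16, -0.42, 0.1, 0, 0, 0, 0.6, -0.18, -0.46, 0.1, 0, 0, 0])

```text
clock: 43.2
tool_pos: [0.4444, 0.0562, 0.1791]
tool_rot: [0.999, 0.054, 0.0, 0.0]
ft_force: [0.2, -0.1, -0.5]
width: 0.0512
finger_force: 0.0
```

Run:
```python
from h import *; from cell import viewer,spotter
s,w=wrist(); f=viewer.grab_frame("top"); g=viewer.grab_frame("scene"); print(s["clock"],s["tool_pos"])
for F,T in((f,f["T"]),(g,g["T"])):
    for r in spotter.outline_of(F,"lid")[:1]:
        q,c=fit("lid",[(F,r["region"].astype(float),T)],[.535,.288,.109],.044); print(F["shot"],np.round(q,4),round(c,3))
a=cv2.resize(f["image"][80:240,60:220],(400,400)); b=cv2.resize(g["image"][160:290,352:512],(400,325))
m=np.zeros((400,800,3),np.uint8); m[:,:400]=a; m[:325,400:]=b
cv2.imwrite("pics/l2.png",m[:,:,::-1])
```

```text
43.2 [0.44440287 0.05622306 0.17913219]
31 [0.5352 0.2902 0.1042] 1.161
32 [0.5327 0.2878 0.1038] 0.054
```

View pics/l2.png

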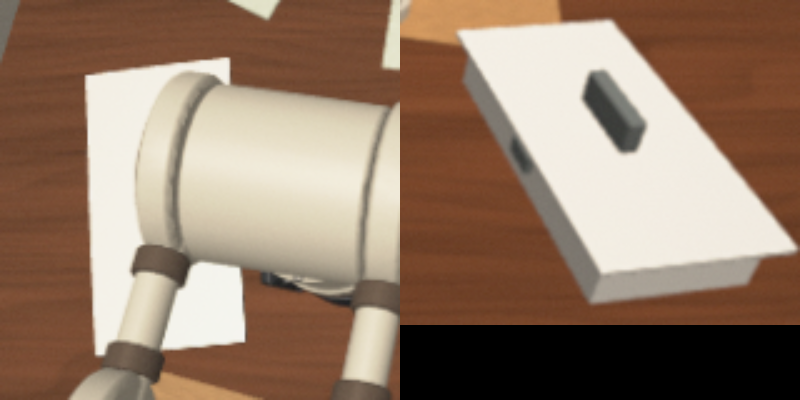

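The lid lies flat with its handle up, square on the case and released. The scene-camera fit puts it within about 1 mm and 5 mrad of the case pose. I'll hand the job in.

```bash
python3 -c "
from cell import workorder; print(workorder.job_done())"
```

```text
the job is handed in; nothing more can be done
None
```

I handed the job in: all four components are upright in the case in reverse order, and the lid is flat and square on it with everything released. The robot clock stood at about 43 s of the 128 s allowed. One capacitor grip failed at about 20 s, pressing on its top without moving it, and was redone lower.

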